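# Clamp a row of plaster tablets in the carving holder

### The arm

A 6-joint arm with a two-finger parallel gripper is mounted at the origin on the work surface. World frame = base frame: x ahead of the robot, y to its left, z up, the work surface at z = 0. Lengths are in m, angles in rad, forces in N, time in s.
With the tool pointing down it reaches from about 0.325 to 0.9 m from the base axis. Payload 6.1 kg.
Tool frame: the origin (TCP) lies midway between the tips of the shut fingers; the grasp point (between the pads) lies 19 mm behind it; z points along the fingers, y is the line along which they close (so a half turn about z gives the same grasp; the last joint's range is limited). The gripper opens to 85 mm and grips with 20 to 120 N. Pads are 22 mm wide; open, the fingers measure 114 mm over their backs; the gripper's body (76 mm by 85 mm) begins 54 mm behind the grasp point. The pads swing forward as they close: fully open they stand 13 mm farther back than shut.
Start: joints at [-1.364, 0.22, 1.526, -0, 1.395, -0.126], TCP at [0.204, -0.591, 0.231] pointing down, gripper open.
Joint ranges: [-2.98, 2.98], [-0.91, 2.08], [0.09, 2.57], [-1.24, 4.39], [0.2, 2.65], [-2.68, 2.68]. Speed limits (rad/s): [2.57, 2.57, 3.01, 3.14, 3.14, 3.14].

### API

Orientations are given as [roll, pitch, yaw] about the fixed x, y, z axes, in that order (R = Rz(yaw) Ry(pitch) Rx(roll)).
In Python, from plant import movep, move_l, set_joints, gripper_to, hold, inverse_kinematics, observe, get_image, get_calibration, Unreachable, job_done gives the robot as it stands. Calls block until the motion is done:
- movep(position, orientation): joint-space move of the TCP to a pose.
- move_l(position, feed=0.15, rotation=None, max_force=None): straight line of the TCP; rotation=None keeps the orientation; feed is the mean speed in m/s. With max_force (N) it stops when the force on the tool has changed by that much, and returns True; else False.
- set_joints(angles): joint-space move.
- gripper_to(opening, f_grip=None): finger opening in m; f_grip is the grip in N (None keeps the last); returns when the fingers have stopped.
- hold(seconds).
- inverse_kinematics(position, orientation): joint angles nearest the present ones, or None.
- observe(): the state.
- get_image(name): name is "scene" or "top" or "wrist"; returns (picture, depth): 384x512x3 uint8, red, green, blue; 384x512 float32, m along the optical axis (not along the pixel's ray), 0 where there is no reading.
- get_calibration(name): a dict with "intrinsics" (3x3 intrinsics, pixels), "world_from_camera" (4x4, takes a point from camera to world coordinates). Camera axes: x right, y down, z forward; pixel columns grow to the right and rows downward; lengths in m; the calibration is good to about 2 mm. The wrist camera is an equidistant fisheye: a pixel r from the principal point sees the ray r / f radians off the axis. A picture is of the moment at which its call begins: read the wrist's pose just before it. get_calibration takes no time and is no camera call; for the wrist camera it gives the pose at the moment of the call.
A pose or a line that the arm cannot do raises Unreachable and nothing moves.
- job_done(): hands the job in; it is judged then, once.
The state is a dict: "time_s": time; "q": joint angles; "joint_velocities": joint speeds; "joint_torque": joint torques, N m; "eef_pos": TCP position; "tcp_rot": TCP orientation; "ft_force": force on the tool from outside, world axes, zero at the start; "torque": the same for the moment, N m; "opening": finger opening in m; "grasp_force": force on a finger pad.
Only numpy, scipy, OpenCV 4.12 (cv2) and the standard library are available. Lean on these libraries where they do the work, as an engineer would, in place of code of your own. Each camera call takes 0.05 s, during which the arm holds its last target. There are 200 camera calls.

### The job

Load the carving holder: undo the clamp knob on its sliding jaw, draw the jaw well back, and lay every plaster tablet on the bench (three or four) in the channel, flat with its relief up, in one row against the end stop. Then push the jaw up until the row is snug, with no gaps, tighten the clamp knob firmly, and leave the other things on the bench where they are.

Things in the scene. Friction and masses are not known exactly. Their poses are not given: they have to be found in the camera images.
- holder: carving holder fixed to the bench: wooden bed 100 (x) x 395 (y) x 10 mm; origin at the centre of its underside, +y along the bed towards its fixed end stop. Bed face at z = 10 mm; on it two brass ribs 4 mm high, 6 mm wide leave a 59 mm wide channel for the tablets, centred on x = 0. The stop is a dark block across the bed, 34 mm above it, its face at y = +175 mm
- stop_face (a point): centre of the end stop's pressing face at the height of the bed's upper face; same axes as the holder. Tablets packed against the stop have their centres 27, 81, 135 and 189 mm from it along -y
- jaw_face (a point): centre of the sliding jaw's pressing face at the height of the bed's upper face; same axes as the holder (the stop is towards +y). The jaw is a dark wooden block 57 (x) x 60 (y) mm, its top 40 mm above the table, that reaches from this face 60 mm to -y and slides along the bed
- jaw (a joint): clear length between the jaw's face and the end stop, m: 0 = touching the stop, 0.31 = fully open. It is closed up to 8 to 45 mm at the start. Freed, it slides with about 2 N and stays where it is left; clamped, it does not move under 20 N
- clamp (a joint): angle of the black clamp knob on the jaw, rad: grows clockwise seen from above, from 0 (loose, its bar along the holder's x) to 1.5 (end of thread). It bites from about 0.55; up to 0.35 the jaw is free, from 1.05 firmly clamped. 1.2 to 1.45 at the start. It stays where it is left; turning takes under 0.2 N m
- knob_top (a point): centre of the top of the clamp knob, 76 mm above the table, on its axis (30 mm behind the jaw's face); x axis along the knob's grip bar. The bar is 46 mm long, 13 mm thick, 26 mm tall, on a disc 42 mm across and 7 mm thick; grip it from above; the jaw can be pushed and pulled by it
- tablet1: cream plaster tablet: square slab 54 x 54 x 28 mm, 100 g, a round raised relief (38 mm wide, 4 mm high) on one large face only; origin at the centre of the slab, +z out of the relief face, x and y along the square's sides. At the start it stands on one narrow edge (origin 27 mm above the table) with the relief looking roughly away from the robot.
- tablet2: cream plaster tablet: square slab 54 x 54 x 28 mm, 100 g, a round raised relief (38 mm wide, 4 mm high) on one large face only; origin at the centre of the slab, +z out of the relief face, x and y along the square's sides. At the start it stands on one narrow edge (origin 27 mm above the table) with the relief looking roughly away from the robot.
- tablet3: cream plaster tablet: square slab 54 x 54 x 28 mm, 100 g, a round raised relief (38 mm wide, 4 mm high) on one large face only; origin at the centre of the slab, +z out of the relief face, x and y along the square's sides. At the start it stands on one narrow edge (origin 27 mm above the table) with the relief looking roughly away from the robot.
- tablet4: cream plaster tablet: square slab 54 x 54 x 28 mm, 100 g, a round raised relief (38 mm wide, 4 mm high) on one large face only; origin at the centre of the slab, +z out of the relief face, x and y along the square's sides. At the start it lies flat on its back, relief up (origin 14 mm above the table).
- stick_a: bystander, to be left alone: wooden modelling stick 170 mm long, 10 mm thick; origin at the centre of its underside
- stick_b: bystander, to be left alone: dark wooden modelling stick 180 mm long, 8 mm thick; origin at the centre of its underside
- rifler: bystander, to be left alone: hand tool 160 mm long with a wooden handle 26 mm thick; origin at the centre of its underside
- bowl: bystander, to be left alone: white bowl 90 mm across, 45 mm high; origin at the centre of its underside
- jar: bystander, to be left alone: amber glass jar 56 mm across, 70 mm high; origin at the centre of its underside
- wax: bystander, to be left alone: disc of brown wax 50 mm across, 18 mm high; origin at the centre of its underside

How it is judged:
By the outcome, as a careful person would: the job done as asked, in the order asked, and still so for the second after the job is handed in, with the robot touching nothing.
Of tablet1, tablet2, tablet3, tablet4 only 3 to 4 are there at a start; the rules pass over those that are not, and their reading is None.
At some moment in a run one of tablet1, tablet2, tablet3, tablet4 may be knocked a few centimetres aside while the robot is not near it.
Once in a run the grip may slacken for a moment while it holds something.
It also fails if it takes over 210 s, if anything falls off the work surface, if the arm or the gripper's body presses on something with over 40 N, if the wrist force passes 120 N, or if a joint passes its speed limit or range.

## Working session

There is one attempt and no reset: what is moved stays moved. The work goes in short steps, each a Python script; the robot and the scene stay as the last script left them, time stands still between calls to the robot, and variables do not carry over. Pictures are saved under pics/ and viewed, at most 14 in all, crops included, and the job is handed in when it is done.

```bash
mkdir -p pics; ls; python3 - <<'E'
from plant import *
import cv2,numpy as np
for n in ["scene","top"]:
    im,d=get_image(n); cv2.imwrite(f"pics/{n}0.png",cv2.resize(im[:,:,::-1],(800,600),interpolation=cv2.INTER_CUBIC)); np.savez(f"{n}0.npz",im=im,d=d)
    c=get_calibration(n); print(n,np.round(c["intrinsics"],1).tolist(),np.round(c["world_from_camera"],3).tolist(), (d>0).mean())
print(observe())
E
```

```text
pics
scene [[356.4, 0.0, 259.5], [0.0, 356.4, 189.0], [0.0, 0.0, 1.0]] [[-0.172, 0.846, -0.505, 1.057], [0.985, 0.148, -0.088, 0.101], [0.0, -0.513, -0.858, 0.914], [0.0, 0.0, 0.0, 1.0]] 0.9956868489583334
top [[479.3, 0.0, 254.9], [0.0, 479.3, 190.3], [0.0, 0.0, 1.0]] [[-0.008, -0.991, 0.132, 0.371], [-1.0, 0.007, -0.003, 0.016], [0.002, -0.132, -0.991, 1.41], [0.0, 0.0, 0.0, 1.0]] 0.996246337890625
{'time_s': 0.1, 'q': array([-1.36408792e+00,  2.21158158e-01,  1.52744271e+00,  8.80882396e-06,
        1.39470773e+00, -1.26090489e-01]), 'joint_velocities': array([-7.89722925e-04, -2.16079084e-03, -1.91890295e-03, -3.42194241e-04,
        5.98253941e-04,  2.08896768e-05]), 'joint_torque': array([ 2.13402447e-03, -4.98239350e+01, -3.90545976e+01, -2.02481651e-04,
        5.60390690e-03,  6.48426976e-05]), 'eef_pos': array([ 0.20407806, -0.59019199,  0.23033047]), 'tcp_rot': array([-3.13989143e+00, -2.24391997e-04,  3.32797156e-01]), 'ft_force': array([ 0.48676896,  0.41781264, -0.32966268]), 'torque': array([-0.02860472,  0.01337546,  0.03015101]), 'grasp_force': 0.0, 'opening': 0.08562203930803065}
```

View pics/scene0.png

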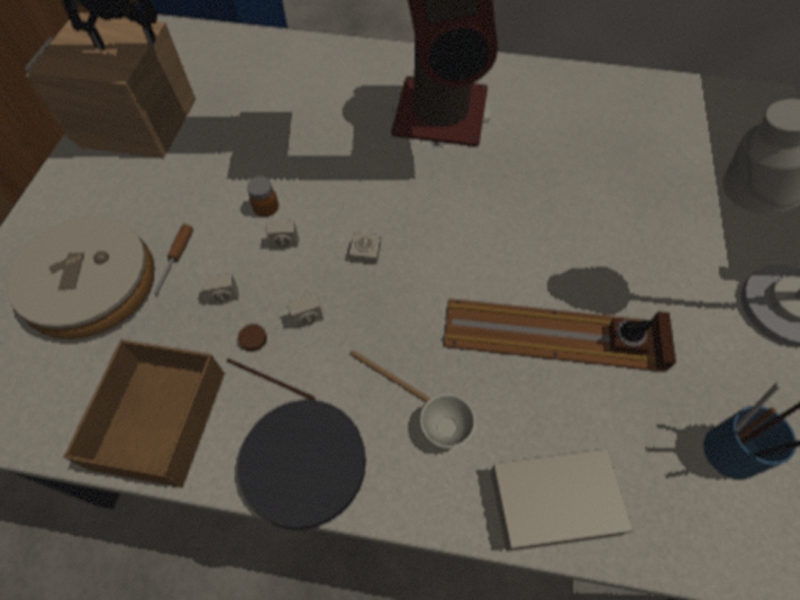

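View pics/top0.png

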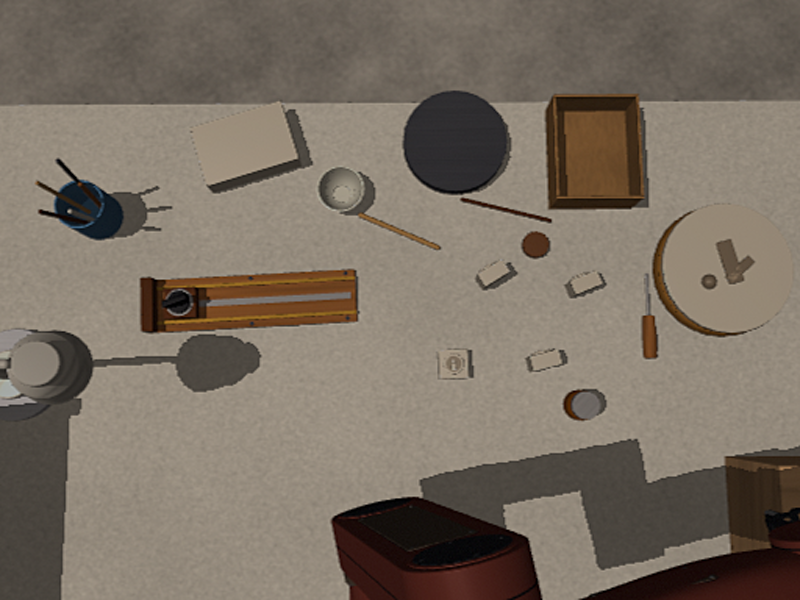

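The scene has all four tablets: three standing at top-view pixels (496,274), (585,283), (547,359) and one flat at (455,363). The holder is at about (250,300), with its stop to the left (+y) and the jaw and knob at (178,302). Next I fit poses from both depth images.

```bash
cat > vis.py <<'E'
from plant import *
import numpy as np, cv2
def cloud(n, d=None, im=None):
    if d is None: im,d=get_image(n)
    c=get_calibration(n); K=c["intrinsics"]; T=np.array(c["world_from_camera"])
    v,u=np.mgrid[:d.shape[0],:d.shape[1]]
    if n=="wrist":
        x=(u-K[0][2])/K[0][0]; y=(v-K[1][2])/K[1][1]; r=np.hypot(x,y)+1e-9
        s=np.tan(np.minimum(r,1.4))/r; P=np.stack([x*s*d,y*s*d,d],-1)
    else: P=np.stack([(u-K[0][2])/K[0][0]*d,(v-K[1][2])/K[1][1]*d,d],-1)
    W=P@T[:3,:3].T+T[:3,3]; W[(d<=0)]=np.nan
    return W,im
def rect(p):
    """centre, (long, short) size, yaw of long side (deg, -90..90) of xy points"""
    (cx,cy),(w,h),a=cv2.minAreaRect((p*1000).astype(np.float32))
    if w<h: w,h,a=h,w,a+90
    return np.array([cx,cy])/1000,(w,h),(a+90)%180-90
def blobs(W,zlo,zhi,box,minn=15):
    m=(W[...,2]>zlo)&(W[...,2]<zhi)&(W[...,0]>box[0])&(W[...,0]<box[1])&(W[...,1]>box[2])&(W[...,1]<box[3])
    n,l=cv2.connectedComponents(m.astype(np.uint8),connectivity=4)
    return [W[l==i] for i in range(1,n) if (l==i).sum()>=minn]
E
python3 - <<'E'
from vis import *
for n in ["top","scene"]:
    z=np.load(n+"0.npz"); W,_=cloud(n,z["d"],z["im"])
    t=W[(abs(W[...,0]-.55)<.1)&(abs(W[...,1]+.0)<.05)]; print(n,"table z",np.nanmedian(t[:,2]),np.nanstd(t[:,2]))
    for name,lo,hi,box in [("hi",.042,.062,(.3,.75,-.5,.0)),("flat",.02,.04,(.3,.75,-.5,0)),("bed",.006,.09,(.35,.75,.05,.7)),("stop/jaw",.036,.09,(.35,.75,.3,.7)),("knob",.062,.09,(.35,.75,.3,.7))]:
        for b in blobs(W,lo,hi,box):
            c,s,a=rect(b[:,:2]); print(name,len(b),c.round(4),np.round(s,1),round(a,1),"z",np.percentile(b[:,2],[5,50,95]).round(4))
E
```

```text
top table z -6.413054342502278e-05 0.0029680162183207026
hi 110 [ 0.7289 -0.354 ] [160.7  20.8] 83.0 z [0.0429 0.0529 0.0608]
hi 15 [ 0.6278 -0.4719] [20.7  4. ] -10.1 z [0.0424 0.0463 0.0608]
hi 197 [ 0.5982 -0.1601] [55.1 31.1] -58.7 z [0.0453 0.0532 0.0586]
hi 18 [ 0.6041 -0.4697] [21.4  5.9] -8.3 z [0.0422 0.0449 0.0589]
hi 198 [ 0.5807 -0.3294] [54.  33.3] -68.5 z [0.0459 0.0531 0.0575]
hi 23 [ 0.5737 -0.4718] [30.1  7.4] 15.5 z [0.0426 0.0455 0.0607]
hi 204 [ 0.4385 -0.2512] [55.9 32.5] -75.1 z [0.0468 0.0534 0.058 ]
hi 25 [ 0.3702 -0.302 ] [32.6  8.5] -39.4 z [0.0422 0.0444 0.0609]
flat 98 [ 0.7285 -0.3529] [159.2  21.7] 82.4 z [0.0213 0.0307 0.0392]
flat 183 [ 0.5989 -0.4809] [171.1  35.4] 0.9 z [0.0224 0.0333 0.0391]
flat 20 [ 0.5679 -0.307 ] [27.3  4.8] 30.0 z [0.021  0.0283 0.0394]
flat 181 [ 0.4804 -0.4529] [76.4 23.3] -2.8 z [0.0205 0.0238 0.0282]
flat 352 [ 0.4319 -0.0864] [53.9 53.8] -86.7 z [0.0242 0.0293 0.0355]
flat 37 [ 0.3526 -0.2976] [48.2 16. ] 7.8 z [0.0219 0.0321 0.0395]
bed 305 [0.7278 0.5975] [73.6 57.4] -59.9 z [0.0082 0.0491 0.0865]
bed 376 [0.7023 0.5631]
[... 2752 characters left out ...]
0.0384 0.045  0.0766]
stop/jaw 87 [0.6857 0.5771] [40.1 17.9] -54.2 z [0.0424 0.0689 0.0882]
stop/jaw 280 [0.7194 0.5437] [60.5 14.1] 0.5 z [0.0394 0.0643 0.0871]
stop/jaw 266 [0.7023 0.6143] [36.6 23.8] 61.9 z [0.039  0.0643 0.0871]
stop/jaw 64 [0.7385 0.6188] [24.   3.9] -28.1 z [0.0377 0.0641 0.0866]
knob 109 [0.5494 0.4142] [45.3 13.6] -69.6 z [0.063  0.0744 0.0782]
knob 20 [0.68   0.5903] [9.2 2.8] 79.8 z [0.0642 0.0766 0.0872]
knob 155 [0.7193 0.544 ] [60.3 13.4] 0.2 z [0.0628 0.0764 0.0882]
knob 148 [0.7024 0.6146] [38.7 18.7] 52.7 z [0.0635 0.0758 0.0878]
knob 24 [0.6988 0.5648] [8.3 4.5] 59.3 z [0.065  0.0759 0.0883]
knob 33 [0.7402 0.6179] [20.4  2.9] -31.5 z [0.0659 0.0757 0.0873]
```

```bash
cat >> vis.py <<'E'
PI=np.pi
def down(x,y,z,yaw): movep([x,y,z],[PI,0,yaw])
def st(msg=""):
    o=observe(); print(msg,"t",round(o["time_s"],1),"tcp",np.round(o["eef_pos"],4),"rot",np.round(o["tcp_rot"],3),"F",np.round(o["ft_force"],1),"op",round(o["opening"],4),"g",round(o["grasp_force"],1)); return o
E
python3 - <<'E'
from vis import *
down(.5485,.4154,.25,1.911)
st()
W,im=cloud("wrist"); cv2.imwrite("pics/w1.png",cv2.resize(im[:,:,::-1],(800,600)))
np.save("w1.npy",W)
for name,lo,hi,box in [("bed",.006,.09,(.35,.65,.05,.55)),("stop/jaw",.036,.09,(.35,.65,.3,.55)),("knob",.062,.09,(.5,.6,.35,.5))]:
    for b in blobs(W,lo,hi,box,60):
        c,s,a=rect(b[:,:2]); print(name,len(b),c.round(4),np.round(s,1),round(a,1),"z",np.percentile(b[:,2],[5,50,95]).round(4))
E
```

```text
t 3.8 tcp [0.549  0.4147 0.25  ] rot [-3.142  0.     1.91 ] F [ 0.8 -0.4  0.3] op 0.0853 g 0.0
bed 16113 [0.554  0.2875] [395.6 101. ] -87.2 z [0.0093 0.011  0.0496]
stop/jaw 1605 [0.5449 0.4735] [100.2  23.2] 2.9 z [0.0427 0.0442 0.0455]
stop/jaw 2266 [0.5476 0.4137] [60.9 57.5] -87.2 z [0.0392 0.0428 0.0762]
knob 489 [0.5475 0.4141] [45.6 12.5] -70.4 z [0.0726 0.0755 0.0769]
```

View pics/w1.png

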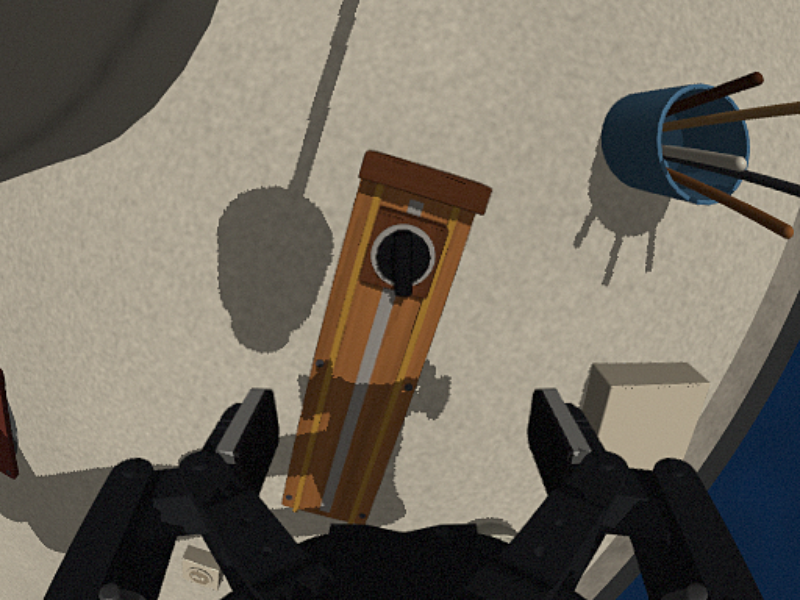

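The wrist view shows the knob at about (403,262), the stop at (425,180) and the bed along the slot. Its depth fit agrees with the two fixed cameras, so I'll unclamp and draw the jaw back.

```bash
cat >> vis.py <<'E'
HC=np.array([.554,.2875]); HY=np.radians(2.85)
ex=np.array([np.cos(HY),np.sin(HY)]); ey=np.array([-np.sin(HY),np.cos(HY)])
def hol(x,y): return HC+x*ex+y*ey      # holder xy -> world
E
python3 - <<'E'
from vis import *
k=np.array([.5475,.4141])
down(*k,.12,1.911)
print(move_l([*k,.054],feed=.08,max_force=15))
gripper_to(0.0,f_grip=50); st("grip")
for y in np.linspace(1.911,3.17,4)[1:]: down(*k,.054,y); 
o=st("turned")
e=k-.267*ey
print(move_l([*e,.054],feed=.1,max_force=18)); st("pulled")
gripper_to(.05); move_l([*e,.25],feed=.2); 
W,im=cloud("wrist")
for name,lo,hi in [("jaw",.036,.09),("knob",.062,.09)]:
    for b in blobs(W,lo,hi,(.45,.65,.0,.5),60):
        c,s,a=rect(b[:,:2]); print(name,len(b),c.round(4),np.round(s,1),round(a,1))
st()
E
```

```text
False
grip t 6.1 tcp [0.5487 0.4145 0.0545] rot [ 3.139 -0.     1.911] F [ 4.2  2.3 -0.5] op 0.0118 g 54.0
turned t 7.5 tcp [0.549  0.4143 0.0544] rot [ 3.141e+00  3.000e-03 -3.113e+00] F [ 5.6  2.5 -3.6] op 0.0117 g 53.9
False
pulled t 10.3 tcp [0.5621 0.1475 0.0544] rot [ 3.141e+00  3.000e-03 -3.113e+00] F [ 5.2  1.3 -3.4] op 0.0121 g 53.8
jaw 841 [0.5442 0.4724] [99.1 24.9] 2.5
jaw 2311 [0.5605 0.146 ] [59.9 57.6] -87.1
knob 488 [0.5603 0.1459] [45.7 12.4] 1.8
 t 12.0 tcp [0.5598 0.1473 0.2481] rot [-3.141e+00 -3.000e-03 -3.113e+00] F [ 0.4  0.4 -0.5] op 0.0498 g 0.0
```

```bash
cat >> vis.py <<'E'
HC=np.array([.5552,.2883]); OFF=np.array([.0014,.001])
STOP=.175
def look(xy,zlo,zhi,r=.09):
    """wrist depth: blob nearest xy -> centre (tool frame corrected), size, yaw of long side"""
    hold(.15)
    W,im=cloud("wrist"); best=None
    for b in blobs(W,zlo,zhi,(xy[0]-r,xy[0]+r,xy[1]-r,xy[1]+r),60):
        c,s,a=rect(b[:,:2])
        if s[0]<70 and (best is None or np.hypot(*(c-xy))<np.hypot(*(best[0]-xy))): best=(c,s,a,np.median(b[:,2]))
    if best is None: print("no blob"); return None,im
    print("look",best[0].round(4),np.round(best[1],1),round(best[2],1),round(best[3],4))
    return (best[0]+OFF,best[1],np.radians(best[2])),im
def near(a,ref,step): return a+step*np.round((ref-a)/step)
def pick_flat(xy,ref):
    """look from above, then grip a lying tablet; ref = wanted tool yaw (nearest face pair)"""
    down(*xy,.22,ref); (c,s,a),_=look(np.array(xy),.018,.045)
    yaw=near(a,ref,PI/2); down(*c,.08,yaw); print(move_l([*c,.002],feed=.1,max_force=8))
    gripper_to(.03,f_grip=35); st("gripped"); move_l([*c,.1],feed=.15)
def place(i):
    """lower the held tablet into row place i (0 next to the stop)"""
    p=hol(0,STOP-.027-.054*i-.002*(i+1)); yaw=HY+PI/2
    down(*p,.1,yaw); o=st("above"); 
    if not .049<o["opening"]<.059: print("LOST"); return False
    move_l([*p,.022],feed=.12,max_force=10); h=move_l([*p,.010],feed=.03,max_force=6); st(f"placed {h}")
    gripper_to(.078); move_l([*p,.2],feed=.2); 
    r,im=look(p,.03,.055); print("target",p.round(4)); return im
E
python3 - <<'E'
from vis import *
for c in ([.5605+0,.146],):pass
gripper_to(.085)
pick_flat([.4321,-.088],PI/2)
im=place(0)
if im is not False: cv2.imwrite("pics/w2.png",cv2.resize(im[:,:,::-1],(640,480)))
# tilted staging reach
from scipy.spatial.transform import Rotation as R
for x in (.48,.52,.56):
    q=inverse_kinematics([x,-.0,.018],list(R.from_matrix(np.array([[.5,0,.866],[0,-1,0],[.866,0,-.5]])).as_euler('xyz'))); print(x,q)
E
```

```text
look [ 0.4317 -0.0907] [54.7 54. ] -87.5 0.0288
False
gripped t 15.6 tcp [ 0.4338 -0.09    0.0028] rot [3.140e+00 1.000e-03 1.615e+00] F [-0.4  0.7  6.1] op 0.0535 g 38.1
above t 18.3 tcp [0.5487 0.4329 0.1002] rot [3.141 0.    1.619] F [ 0.8  0.2 -0.9] op 0.0534 g 37.3
placed True t 19.5 tcp [0.5486 0.4346 0.0126] rot [ 3.140e+00 -1.000e-03  1.621e+00] F [ 0.2 -0.1  3.5] op 0.0532 g 38.1
no blob
target [0.5479 0.4341]
0.48 None
0.52 None
0.56 [-0.29444865  0.23970884  2.50866451  2.72882684  0.67709422 -1.39236757]
```

View pics/w2.png

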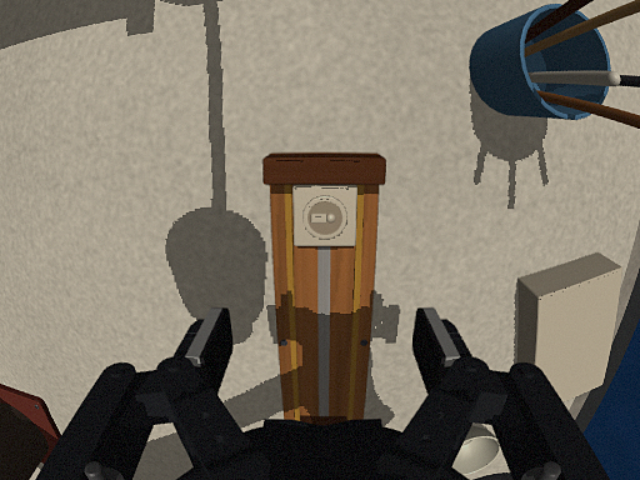

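The first tablet (326,217) lies between the ribs, relief up, with its far edge at the stop. Next I search reachable tilted poses for laying the standing tablets down.

```bash
cat >> vis.py <<'E'
from scipy.spatial.transform import Rotation as R
def tilt(az,t):
    n=np.array([np.cos(az),np.sin(az),0]); Z=np.array([0,0,1.]); x=n*np.cos(t)+Z*np.sin(t); z=-Z*np.cos(t)+n*np.sin(t)
    return list(R.from_matrix(np.stack([x,np.cross(z,x),z],1)).as_euler('xyz')), z
E
python3 - <<'E'
from vis import *
for t in (35,45,55):
  for x in (.45,.5,.55,.6,.65):
    for y in (-.05,-.2):
      az=np.arctan2(y,x)
      for lab,a in (("rad",az),("x+pi/2",az+PI/2),("-pi/2",az-PI/2)):
        rp,_=tilt(a,np.radians(t)); q=[inverse_kinematics([x,y,z],rp) for z in (.018,.1)]
        if all(v is not None for v in q): print(t,x,y,lab,np.round(q[0],2),np.round(q[1],2))
E
```

```text
35 0.45 -0.05 x+pi/2 [-0.67  0.3   2.02  0.54  1.23 -0.85] [-0.67  0.14  2.02  0.52  1.37 -0.77]
35 0.45 -0.05 -pi/2 [ 0.13  0.3   2.02 -0.68  1.09 -2.5 ] [ 0.13  0.14  2.02 -0.63  1.23 -2.61]
35 0.45 -0.2 rad [-0.68 -0.14  2.5   0.7   0.24  0.67] [-0.68 -0.4   2.49  0.33  0.48  1.06]
35 0.45 -0.2 x+pi/2 [-0.94  0.37  1.93  0.56  1.23 -0.81] [-0.94  0.22  1.92  0.53  1.37 -0.73]
35 0.45 -0.2 -pi/2 [-0.2   0.37  1.93 -0.68  1.1  -2.53] [-0.2   0.22  1.92 -0.64  1.23 -2.63]
35 0.5 -0.05 rad [-0.36 -0.11  2.48  0.69  0.23  0.68] [-0.36 -0.36  2.46  0.33  0.47  1.06]
35 0.5 -0.05 x+pi/2 [-0.61  0.39  1.91  0.56  1.23 -0.8 ] [-0.61  0.24  1.9   0.54  1.37 -0.72]
35 0.5 -0.05 -pi/2 [ 0.12  0.39  1.91 -0.68  1.11 -2.53] [ 0.12  0.24  1.9  -0.64  1.23 -2.64]
35 0.5 -0.2 rad [-0.61 -0.01  2.39  0.67  0.21  0.73] [-0.61 -0.24  2.37  0.32  0.43  1.09]
35 0.5 -0.2 x+pi/2 [-0.86  0.45  1.82  0.57  1.24 -0.77] [-0.86  0.31  1.81  0.55  1.37 -0.69]
35 0.5 -0.2 -pi/2 [-0.18  0.45  1.82 -0.67  1.12 -2.56] [-0.18  0.31  1.81 -0.64  1.24 -2.66]
35 0.55 -0.05 rad [-0.31  0.02  2.35  0.65  0.21  0.75] [-
[... 5042 characters left out ...]
0.84  0.67  1.48  0.79  1.6  -0.76]
55 0.6 -0.2 -pi/2 [-0.03  0.8   1.46 -0.92  1.39 -2.42] [-0.03  0.67  1.48 -0.91  1.46 -2.51]
55 0.65 -0.05 rad [-0.29  0.31  2.28  2.72  0.43 -1.3 ] [-0.29  0.07  2.31  2.38  0.25 -0.94]
55 0.65 -0.05 x+pi/2 [-0.59  0.83  1.41  0.8   1.53 -0.81] [-0.59  0.7   1.43  0.8   1.61 -0.74]
55 0.65 -0.05 -pi/2 [ 0.21  0.83  1.41 -0.92  1.4  -2.44] [ 0.21  0.7   1.43 -0.91  1.46 -2.53]
55 0.65 -0.2 rad [-0.49  0.36  2.21  2.73  0.4  -1.3 ] [-0.49  0.13  2.24  2.4   0.24 -0.95]
55 0.65 -0.2 x+pi/2 [-0.79  0.88  1.32  0.81  1.55 -0.78] [-0.79  0.75  1.34  0.81  1.62 -0.7 ]
55 0.65 -0.2 -pi/2 [-0.02  0.88  1.32 -0.92  1.41 -2.48] [-0.02  0.75  1.34 -0.91  1.48 -2.56]
```

```bash
cat >> vis.py <<'E'
def lay(xy,stage=(.48,.02),t=np.radians(60)):
    """pick a standing tablet by its side edges, lay it down at stage relief up"""
    xy=np.array(xy); ref=.35
    gripper_to(.085); down(*xy,.24,ref); (c,s,a),_=look(xy,.047,.062)
    if not (50<s[0]<59 and 24<s[1]<36): print("BAD SHAPE"); return False
    az=near(a+PI/2,ref,PI); print("az",round(np.degrees(az),1))
    down(*c,.1,az); print(move_l([*c,.010],feed=.1,max_force=8))
    gripper_to(.03,f_grip=60); st("grip"); move_l([*c,.15],feed=.15)
    rp,z=tilt(PI/2,t); p=np.array([*stage,.0266])+.017*z
    movep([p[0],p[1],.15],rp); o=st("tilted")
    if not .049<o["opening"]<.059: print("LOST"); return False
    move_l([p[0],p[1],p[2]+.012],feed=.12,max_force=10); print(move_l(list(p-[0,0,.004]),feed=.03,max_force=5)); st("down")
    gripper_to(.082); move_l(list(p-.06*z+[0,0,.03]),feed=.1); return True
E
python3 - <<'E'
from vis import *
if lay([.598,-.1615]):
    down(.48,.0,.22,PI/2); r,im=look(np.array([.48,.01]),.018,.045); cv2.imwrite("pics/w3.png",cv2.resize(im[:,:,::-1],(640,480)))
st()
E
```

```text
look [ 0.5976 -0.1657] [54.1 28.6] -58.4 0.0542
az 31.6
False
grip t 25.8 tcp [ 0.5998 -0.165   0.011 ] rot [ 3.14e+00 -1.00e-03  5.51e-01] F [ 0.4 -0.3  4.2] op 0.0529 g 63.3
tilted t 28.3 tcp [0.4801 0.0345 0.1497] rot [-3.14  -1.046  1.569] F [ 0.1  0.3 -1.5] op 0.0536 g 62.9
True
down t 29.9 tcp [0.4802 0.0346 0.0178] rot [ 3.141 -1.049  1.571] F [ 0.7 -0.4  4.7] op 0.0535 g 63.5
look [0.4793 0.0074] [55.1 54.6] 89.8 0.0291
 t 32.2 tcp [ 0.4788 -0.0009  0.2172] rot [-3.136e+00 -1.000e-03  1.569e+00] F [ 0.6 -0.5  0.3] op 0.0819 g 0.0
```

View pics/w3.png

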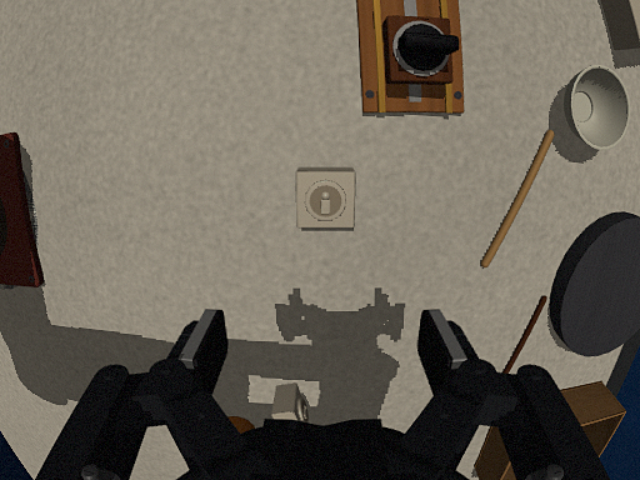

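The tablet lies flat at (326,199), relief up. I continue with placing it and then the next one, relocating from the top camera first.

```bash
cat >> vis.py <<'E'
def standing():
    W,_=cloud("top"); L=[]
    for b in blobs(W,.046,.062,(.3,.68,-.42,.1),60):
        c,s,a=rect(b[:,:2])
        if 48<s[0]<62 and s[1]<40: L.append(c)
    print("standing",np.round(L,3).tolist()); return L
E
python3 - <<'E'
from vis import *
pick_flat([.4793,.0074],PI/2)
im=place(1)
if im is False: raise SystemExit
L=sorted(standing(),key=lambda c:-c[0])
if L and lay(L[0]):
    pick_flat([.48,.008],PI/2); im=place(2)
    if im is not False: cv2.imwrite("pics/w4.png",cv2.resize(im[:,:,::-1],(640,480)))
standing(); st()
E
```

```text
look [0.4791 0.0082] [54.4 54.1] 0.0 0.029
False
gripped t 34.6 tcp [0.4813 0.0091 0.0028] rot [3.14  0.    1.571] F [-1.  -0.2  5.8] op 0.0534 g 38.0
above t 36.8 tcp [0.551  0.3769 0.0997] rot [-3.141e+00  1.000e-03  1.619e+00] F [ 0.2 -0.4 -1.1] op 0.0533 g 37.3
placed True t 38.0 tcp [0.5514 0.3786 0.0127] rot [ 3.140e+00 -1.000e-03  1.621e+00] F [-0.6  0.1  4.2] op 0.0537 g 38.3
look [0.5504 0.3775] [54.4 54. ] -87.8 0.0392
target [0.5507 0.3782]
standing [[0.606, -0.36], [0.437, -0.251]]
look [ 0.6057 -0.3657] [54.3 28.4] -78.7 0.0543
az 11.3
False
grip t 44.8 tcp [ 0.6078 -0.3652  0.0112] rot [ 3.14e+00 -1.00e-03  1.97e-01] F [ 0.4 -0.   4.3] op 0.0535 g 63.6
tilted t 47.4 tcp [0.4804 0.0342 0.1499] rot [-3.141 -1.046  1.57 ] F [-0.5 -0.1 -0.7] op 0.0532 g 63.1
True
down t 49.0 tcp [0.4802 0.0346 0.018 ] rot [ 3.14  -1.049  1.571] F [-0.5 -0.9  4.3] op 0.0532 g 63.9
look [0.4791 0.0081] [54.8 54.3] -89.7 0.029
False
gripped t 53.3 tcp [0.4813 0.0089 0.0028] rot [3.14  0.    1.576] F [-1.5 -0.1  5.9] op 0.0532 g 38.3
above t 55.3 tcp [0.5535 0.3209 0.0995] rot [-3.141e+00  1.000e-03  1.620e+00] F [ 0.9 -0.2 -0.7] op 0.0534 g 37.4
placed True t 56.5 tcp [0.5543 0.3226 0.0127] rot [ 3.140e+00 -1.000e-03  1.621e+00] F [ 0.2 -0.8  5. ] op 0.0536 g 38.4
look [0.5488 0.4098] [53.3  5.1] 2.2 0.0384
target [0.5535 0.3223]
standing [[0.437, -0.252]]
 t 58.2 tcp [0.553  0.322  0.1987] rot [-3.139e+00  1.000e-03  1.621e+00] F [ 0.5 -0.2  0.2] op 0.0779 g 0.0
```

```bash
python3 - <<'E'
from vis import *
L=standing()
if L and lay(L[0]):
    pick_flat([.48,.008],PI/2); im=place(3)
    if im is not False:
        down(*hol(0,-.02),.25,HY+PI/2); im,_=get_image("wrist")
        cv2.imwrite("pics/w5.png",cv2.resize(im[:,:,::-1],(640,480)))
standing(); st()
E
```

```text
standing [[0.437, -0.252]]
look [ 0.4363 -0.2568] [54.3 29. ] -76.1 0.0543
az 13.9
False
grip t 62.9 tcp [ 0.4383 -0.2563  0.0108] rot [ 3.14e+00 -1.00e-03  2.42e-01] F [-0.3  0.4  4.8] op 0.0534 g 63.5
tilted t 65.3 tcp [0.48   0.0345 0.1497] rot [-3.139 -1.046  1.568] F [ 0.6  0.3 -1.5] op 0.0535 g 63.0
True
down t 66.9 tcp [0.4802 0.0346 0.0177] rot [ 3.14  -1.049  1.572] F [ 0.6 -0.9  3.5] op 0.0534 g 63.6
look [0.4792 0.008 ] [54.8 54.3] -89.9 0.029
False
gripped t 71.2 tcp [0.4814 0.0089 0.0028] rot [3.14  0.    1.573] F [-0.3  0.7  6.2] op 0.0537 g 38.2
above t 73.1 tcp [0.5558 0.2651 0.0992] rot [-3.14e+00  1.00e-03  1.62e+00] F [ 0.5 -1.1 -0.3] op 0.0534 g 37.4
placed True t 74.3 tcp [0.557  0.2666 0.0127] rot [ 3.14  -0.     1.621] F [-1.3 -0.8  5.1] op 0.0536 g 38.4
look [0.556  0.2657] [55.  54.2] -87.1 0.0392
target [0.5563 0.2663]
standing []
 t 76.3 tcp [0.5558 0.2682 0.2491] rot [-3.14   0.     1.621] F [-0.3  0.4 -0.5] op 0.0779 g 0.0
```

View pics/w5.png

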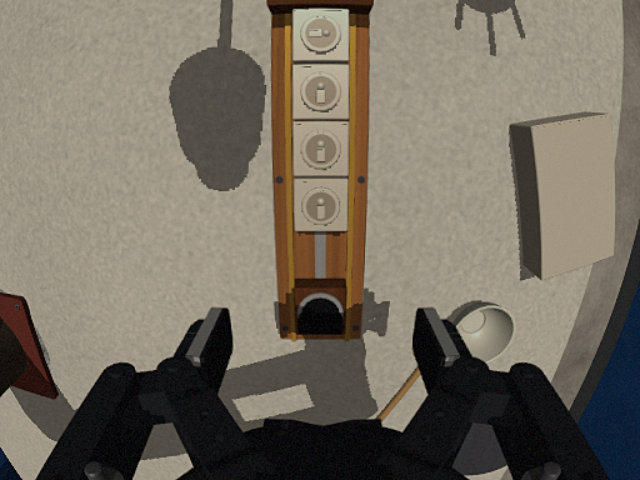

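All four tablets sit in one row, relief up, at (320,35) to (320,205), with small gaps. Next I push the jaw up and clamp.

```bash
python3 - <<'E'
from vis import *
k=np.array([.5617,.1469]); y0=PI+np.radians(1.8)
gripper_to(.06); down(*k,.14,y0); print(move_l([*k,.054],feed=.1,max_force=15))
gripper_to(0,f_grip=60); st("grip")
e=k+.05*ey; print(move_l([*e,.054],feed=.08,max_force=15))
e=k+.085*ey; print(move_l([*e,.054],feed=.03,max_force=14)); o=st("push")
p=np.array(o["eef_pos"]); print("travel",(p[:2]-k)@ey, "gap est", STOP-((p[:2]-HC)@ey+.03))
p[:2]+=.001*ey
for y in np.linspace(y0,y0-1.32,5)[1:]: movep([p[0],p[1],.054],[PI,0,y]); st("turn")
gripper_to(.05); move_l([p[0],p[1],.2],feed=.15)
down(*hol(0,.04),.27,HY+PI/2); hold(.2)
W,im=cloud("wrist"); cv2.imwrite("pics/w6.png",cv2.resize(im[:,:,::-1],(800,600)))
for b in blobs(W,.062,.09,(.5,.6,.1,.4),60):
    c,s,a=rect(b[:,:2]); print("knob",c.round(4),np.round(s,1),round(a,1),"clamp",np.radians(2.85-a))
st()
E
```

```text
False
grip t 79.7 tcp [0.562  0.147  0.0547] rot [ 3.142e+00  1.000e-03 -3.110e+00] F [-2.2 -0.2  4.6] op 0.012 g 61.4
False
True
push t 81.3 tcp [0.5586 0.2174 0.0547] rot [-3.137  0.    -3.109] F [-0.4 -3.6  4.5] op 0.0116 g 61.7
travel 0.0706021676449666 gap est 0.21594612752267195
turn t 81.7 tcp [0.5586 0.2175 0.0546] rot [-3.14   0.     2.842] F [-1.7 -3.9  8.6] op 0.0112 g 62.1
turn t 82.1 tcp [0.5587 0.2175 0.0547] rot [-3.140e+00  1.000e-03  2.512e+00] F [-2.  -5.1  8.5] op 0.0116 g 62.1
turn t 82.5 tcp [0.5586 0.2175 0.0547] rot [-3.141e+00  1.000e-03  2.182e+00] F [-2.9 -4.1  8.3] op 0.0116 g 62.1
turn t 82.9 tcp [0.5587 0.2176 0.0548] rot [-3.141e+00  1.000e-03  1.852e+00] F [-2.5 -4.5  8. ] op 0.0112 g 62.2
knob [0.5575 0.2173] [44.7 13.2] -74.0 clamp 1.3417880020763129
 t 85.3 tcp [0.553  0.3269 0.2685] rot [-3.139e+00  1.000e-03  1.619e+00] F [ 0.2 -0.1 -0.1] op 0.0498 g 0.0
```

View pics/w6.png

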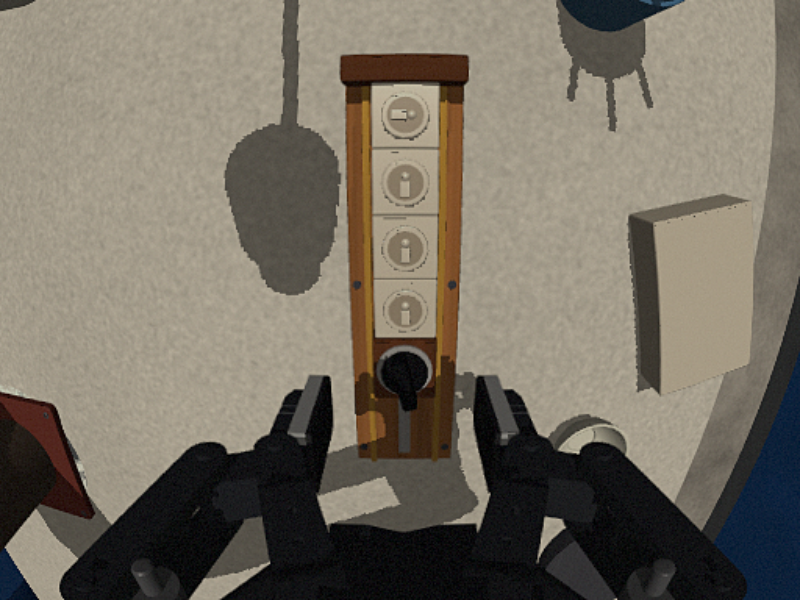

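The row at (405,85) to (405,340) has no gaps from stop to jaw. The knob at (405,375) is turned to about 1.34 rad, and the gap estimate is 216 mm, which is four tablet widths. The robot is clear, so I hand in.

```bash
python3 -c "
from plant import *
print(job_done())"
```

```text
the job is handed in; nothing more can be done
None
```

The job is handed in: all four tablets lie relief up in one snug row against the end stop, the jaw is clamped at about 1.34 rad, and the robot did not touch the other things on the bench.

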